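# Swap the failed module in the test chassis

## Task

The module with the red tab in the grey two-bay chassis has failed: pull it out and slide it fully home into the empty yellow transport sleeve. Slide the spare with the green tab fully home into the bay that the red one left, so that both faceplates sit flush against the housings. Leave the blue module seated in its bay and do not disturb the other things on the bench.

Things in the scene. Friction and masses are not known exactly. Their poses are not given: they have to be found in the camera images.
- chassis: grey fixed chassis, 98 deep x 154 wide x 34.5 high; two bays side by side open towards the robot. Origin on the worktop under the middle of its front face; x points into the bays, y to the left one. Bay middles at y = +36 and -36; each 53 wide x 14.5 high x 90 deep, floor 10 above the worktop, mouth widened by 3 all round over the first 12
- bay_left (a point): where the origin of a module is when it is fully home in the left (+y) bay: 24 before the front face, 10 above the worktop; axes as the chassis
- bay_right (a point): the same for the right (-y) bay
- sleeve: yellow fixed transport sleeve with black corner bumpers, 98 deep x 82 wide x 34.5 high, with one bay that opens towards the robot. Origin on the worktop under the middle of its front face; x points into the bay. Bay 54 wide x 14.5 high x 90 deep, floor 10 above the worktop, mouth widens by 3 all round over the first 12.
- sleeve_seat (a point): where the origin of a module is when it is fully home in the sleeve: 24 before the front face, 10 above the worktop; axes as the sleeve
- red_module: flat plug-in module, red tab. Failed; starts home in one chassis bay. Slab 80x50 wide x12 thick (last 8 tapered), white faceplate 6x64 wide x30 high on its front end, before it an upright red tab 36x12 wide x50 high. Origin on the underside, under the tab's middle; x in insertion direction (tab -18..18, faceplate 18..24, slab 24..104), z up. Pinch the tab across its 12 (y). 0.15 kg, loose
- blue_module: flat plug-in module, blue tab. Stays in the other chassis bay. Slab 80x50 wide x12 thick (last 8 tapered), white faceplate 6x64 wide x30 high on its front end, before it an upright blue tab 36x12 wide x50 high. Origin on the underside, under the tab's middle; x in insertion direction (tab -18..18, faceplate 18..24, slab 24..104), z up. Pinch the tab across its 12 (y). 0.15 kg, loose
- green_module: flat plug-in module, green tab. Spare; starts flat on the worktop. Slab 80x50 wide x12 thick (last 8 tapered), white faceplate 6x64 wide x30 high on its front end, before it an upright green tab 36x12 wide x50 high. Origin on the underside, under the tab's middle; x in insertion direction (tab -18..18, faceplate 18..24, slab 24..104), z up. Pinch the tab across its 12 (y). 0.15 kg, loose
- driver: blue screwdriver 25x177x23 lying on the worktop, bystander; origin under its middle, long axis y
- flashlight: black flashlight 32x132x28 lying on the worktop, bystander; origin under its middle, long axis y
- meter: yellow multimeter 150x76x50, bystander; origin under its middle, long axis x
- lube: white spray can with red cap, 51 wide x 149 high, standing behind the work, bystander; origin under its middle
- tape: black roll of tape 66 wide x 19 high, bystander; origin under its middle
- fuses: white box of fuses 62x100x24, bystander; origin under its middle, long axis y

How it is judged:
By the outcome, as a careful person would: the job done as asked, in the order asked, and still so for the second after the job is handed in, with the robot touching nothing.
It also fails if it takes over 72 s, if anything falls off the work surface, if the arm or the gripper's body presses on something with over 40 N, if the wrist force passes 120 N, or if a joint passes its speed limit or range.

## Robot

A 6-joint arm with a two-finger parallel gripper is mounted at the origin on a cart in front of the work surface, level with it; the furniture and walls round the work are solid. World frame = base frame: x ahead of the robot, y to its left, z up, the work surface at z = 0. Lengths are in mm, angles in rad, forces in N, time in s.
With the tool pointing down it reaches from about 275 to 1000 mm from the base axis. Payload 8.4 kg.
Tool frame: the origin (TCP) lies midway between the tips of the shut fingers; the grasp point (between the pads) lies 19 mm behind it; z points along the fingers, y is the line along which they close (so a half turn about z gives the same grasp; the last joint's range is limited). The gripper opens to 85 mm and grips with 20 to 120 N. Pads are 22 mm wide; open, the fingers measure 114 mm over their backs; the gripper's body (76 mm by 85 mm) begins 54 mm behind the grasp point. The pads swing forward as they close: fully open they stand 13 mm farther back than shut.
Start: joints at [1.102, 0.353, 1.633, -0, 1.155, -0.002], TCP at [281.268, 558.136, 231.281] pointing down, gripper open.
Joint ranges: [-2.63, 2.63], [-0.92, 2.1], [0.06, 2.66], [-1.3, 4.44], [0, 2.69], [-3.02, 3.02]. Speed limits (rad/s): [2.22, 2.22, 2.79, 3.14, 3.14, 3.14].

## Interface

Orientations are given as [roll, pitch, yaw] about the fixed x, y, z axes, in that order (R = Rz(yaw) Ry(pitch) Rx(roll)).
In Python, from rig import r, cams gives the robot as it stands. The module is installed in compiled form; this text tells all that it offers.
- The arm moves only by the tool send_rows, never from a script. Its argument "targets" is one flat list of numbers, 7 for each row, row after row: the shift along the tool's x, y, z in m, then the turn, a rotation vector about the tool's x, y, z in rad, then the opening, from -1 (shut) to 1 (fully open). In form: [tx, ty, tz, wx, wy, wz, fingers, tx, ty, tz, wx, wy, wz, fingers, ...]. A call has 1 to 12 rows; each row is the pose to reach, as a shift and turn from the pose commanded when the call began, along the tool's axes at that moment; what a row does not reach only later rows make up. A row lasts 1/12 s, in which the tool goes at most 41.7 mm and 7.16 degrees, less where a joint would pass 70% of its speed; a pose out of reach is approached as far as the arm can. A call with a gripper value outside its range is refused whole. The fingers move at their own pace and stop on an object; "grip_force" is the grip in N (left out, the last holds). Time passes only in rows, so rows that repeat a pose let the fingers close. It gives the time, the measured TCP pose, the force, the opening and the grip force at its end, in the units of the state.
- r.sense(): the state, without advancing time (a new reading comes with each control period).
- cams.grab_frame(name): name is "scene" or "top"; returns a dict with "color" (384x512x3 uint8, blue, green, red), "fx", "fy", "cx", "cy" (pixels), "k1" (the pictures are not rectified: a ray, as slopes to the right and down, at radius r is drawn at 1 + k1 r^2 times it, then the intrinsics apply), "xyz" and "attitude" of the camera in the world. Camera axes: x right, y down, z forward; pixel columns grow to the right and rows downward; lengths in mm; the calibration is good to about 2 mm. A picture is of the moment at which its call begins. There is no depth.
- r.sign_off(): hands the job in; it is judged then, once.
The state is a dict: "clock": time; "qpos": joint angles; "qvel": joint speeds; "joint_efforts": joint torques, N m; "eef_pos": TCP position; "tcp_rot": TCP orientation; "contact_force": force on the tool from outside, world axes, zero at the start; "wrist_torque": the same for the moment, N m; "opening": opening from 0.0 (shut) to 1.0 (fully open); "grasp_force": force on a finger pad.
Only numpy, scipy, OpenCV 4.12 (cv2) and the standard library are available. Lean on these libraries where they do the work, as an engineer would, in place of code of your own. Each camera call takes 0.05 s, during which the arm holds its last target. There are 200 camera calls.

## Working session

There is one attempt and no reset: what is moved stays moved. The work goes in short steps, Python scripts to look and compute and a tool call to move; the robot and the scene stay as the last step left them, time stands still between calls to the robot, and variables do not carry over. Pictures are saved under pics/ and viewed, at most 10 in all, crops included, and the job is handed in when it is done.

Besides the shell and the picture viewer there is one more tool, called after "Request:" as name(argument=value, ...), one argument or row to a line, values as JSON. send_rows: Moves the arm, as the interface text tells. Its arguments: {"type":"object","properties":{"targets":{"type":"array"},"grip_force":{"type":"number"}},"required":["targets"]}

```bash
mkdir -p pics; cat > h.py <<'E'
import numpy as np, cv2
from scipy.spatial.transform import Rotation as R
from rig import r, cams
def K(f): return np.array([[f['fx'],0,f['cx']],[0,f['fy'],f['cy']],[0,0,1.]])
def ray(f,px):
    px=np.atleast_2d(np.array(px,float)); d=(px-[f['cx'],f['cy']])/[f['fx'],f['fy']]
    u=d.copy()
    for _ in range(20): u=d/(1+f['k1']*(u**2).sum(1,keepdims=True))
    v=np.c_[u,np.ones(len(u))]
    return v@R.from_euler('xyz',f['attitude']).as_matrix().T
def plane(f,px,z):
    v=ray(f,px); o=np.array(f['xyz']); return o+v*((z-o[2])/v[:,2])[:,None]
def proj(f,P):
    c=(np.atleast_2d(P)-f['xyz'])@R.from_euler('xyz',f['attitude']).as_matrix()
    u=c[:,:2]/c[:,2:]; u=u*(1+f['k1']*(u**2).sum(1,keepdims=True))
    return u*[f['fx'],f['fy']]+[f['cx'],f['cy']]
E
python3 - <<'E'
from h import *
for n in('scene','top'):
    f=cams.grab_frame(n); cv2.imwrite(f'pics/{n}0.png',f['color'])
    print(n,{k:np.round(v,4) for k,v in f.items() if k!='color'})
print(r.sense())
E
```

```text
scene {'fx': np.float64(468.8421), 'fy': np.float64(468.8421), 'cx': np.float64(256.3696), 'cy': np.float64(192.1363), 'k1': np.float64(-0.0217), 'xyz': array([-189.9519, -849.6852,  605.9764]), 'attitude': array([-2.0174,  0.0084, -0.7243])}
top {'fx': np.float64(414.2613), 'fy': np.float64(414.2613), 'cx': np.float64(249.8481), 'cy': np.float64(185.2364), 'k1': np.float64(-0.1327), 'xyz': array([ 349.6124,   -3.6326, 1433.9713]), 'attitude': array([-2.9784, -0.0033, -1.5973])}
{'clock': 0.1, 'qpos': array([ 1.10161129e+00,  3.53538239e-01,  1.63404371e+00,  1.03047054e-05,
        1.15522450e+00, -2.39059469e-03]), 'qvel': array([ 0.00037222, -0.00077058, -0.00112513,  0.00017097,  0.00079815,
        0.00061886]), 'joint_efforts': array([-9.87733620e-04, -6.06360340e+01, -3.42817962e+01, -8.12048370e-05,
        3.95658659e-03,  1.45691365e-05]), 'eef_pos': array([281.06653645, 557.76085908, 230.66902441]), 'tcp_rot': array([-3.14037889e+00, -1.23242245e-05,  2.67479403e+00]), 'contact_force': array([ 0.15245241, -0.02879184,  0.61569433]), 'wrist_torque': array([ 0.03032031, -0.00629108,  0.04095565]), 'grasp_force': 0.0, 'opening': 1.0039453676932517}
```

View pics/scene0.png

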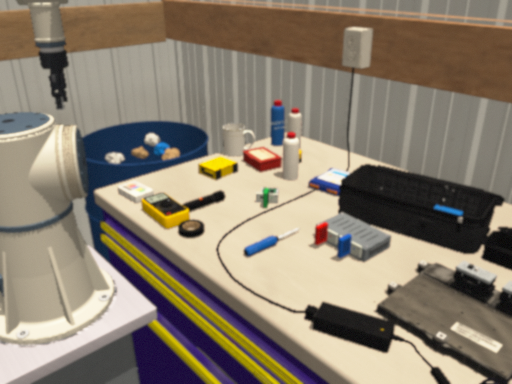

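View pics/top0.png

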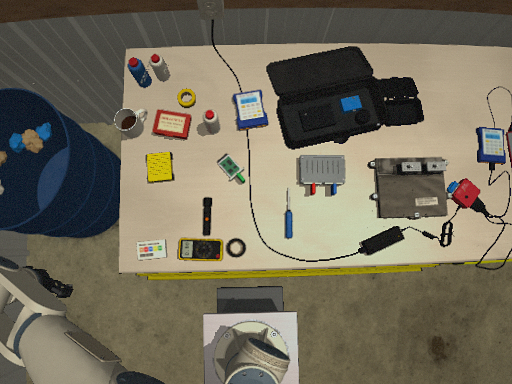

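The scene picture shows the red tab at (321,233), blue (344,245), green (266,196) and the sleeve (218,167). In the top picture the chassis is at (322,170), with the red tab at (312,188) in the left bay and blue at (334,188). The sleeve is at (160,167) and green at (231,168). I'll measure these with masks.

```bash
python3 - <<'E'
from h import *
f=cams.grab_frame('top'); g=cams.grab_frame('scene')
im=f['color']; cv2.imwrite('pics/crop1.png',np.hstack([cv2.resize(im[140:215,135:265],None,fx=4,fy=4,interpolation=cv2.INTER_CUBIC)[:, :],np.zeros((300,10,3),np.uint8)]+[cv2.resize(im[145:205,290:355],None,fx=4,fy=5,interpolation=cv2.INTER_CUBIC)]))
def masks(im):
    h,s,v=[c.astype(int) for c in cv2.split(cv2.cvtColor(im,cv2.COLOR_BGR2HSV))]
    return dict(red=((h<8)|(h>172))&(s>150)&(v>70),blue=(h>100)&(h<125)&(s>130)&(v>60),green=(h>45)&(h<85)&(s>90)&(v>40),yellow=(h>22)&(h<34)&(s>150)&(v>110))
for n,F,rois in(('top',f,dict(red=(295,180,345,200),blue=(325,180,345,200),green=(210,145,255,190),yellow=(140,145,180,190))),('scene',g,dict(red=(305,215,332,250),blue=(332,230,360,260),green=(250,180,285,212),yellow=(190,150,245,182)))):
    M=masks(F['color'])
    for k,(a,b,c,d) in rois.items():
        m=np.zeros(M[k].shape,np.uint8); m[b:d,a:c]=M[k][b:d,a:c]
        nn,_,st,ce=cv2.connectedComponentsWithStats(m); i=1+np.argmax(st[1:,4])
        print(n,k,st[i],ce[i].round(1), plane(F,ce[i],0 if n=='x' else 25)[0].round(1), plane(F,ce[i],50)[0].round(1),plane(F,ce[i],34.5)[0].round(1))
        ys,xs=np.nonzero(_==i)
        rr=cv2.minAreaRect(np.c_[xs,ys].astype(np.float32)); bp=cv2.boxPoints(rr)
        print('  box',bp.round(1).tolist()); 
        if n=='top': print('  w34.5',plane(F,bp,34.5)[:,:2].round(0).tolist(),' w50',plane(F,bp,50)[:,:2].round(0).tolist())
E
```

```text
top red [312 183   4  11  33] [313.1 188. ] [ 565.9 -232.7   25. ] [ 562.1 -228.6   50. ] [ 564.5 -231.1   34.5]
  box [[312.0, 193.0], [312.0, 183.0], [315.0, 183.0], [315.0, 193.0]]
  w34.5 [[547.0, -226.0], [582.0, -228.0], [582.0, -239.0], [547.0, -237.0]]  w50 [[545.0, -224.0], [579.0, -226.0], [579.0, -236.0], [545.0, -234.0]]
top blue [333 184   4  10  30] [334.  188.2] [ 563.3 -305.7   25. ] [ 559.5 -300.4   50. ] [ 561.9 -303.7   34.5]
  box [[333.0, 193.0], [333.0, 184.0], [336.0, 184.0], [336.0, 193.0]]
  w34.5 [[545.0, -299.0], [577.0, -301.0], [576.0, -311.0], [545.0, -310.0]]  w50 [[543.0, -296.0], [574.0, -298.0], [574.0, -308.0], [543.0, -306.0]]
top green [220 157  19  19 120] [229.2 165.7] [651.9  55.6  25. ] [646.5  54.5  50. ] [649.9  55.2  34.5]
  box [[220.0, 163.0], [228.0, 156.1999969482422], [238.60000610351562, 168.5], [230.60000610351562, 175.39999389648438]]
  w34.5 [[660.0, 87.0], [684.0, 59.0], [639.0, 23.0], [616.0, 51.0]]  w50 [[657.0, 86.0], [680.0, 58.0], [636.0, 23.0], [613.0, 50.0]]
top yellow [147 152  25  30 658] [158.9 166.5] [656.1 301.4  25. ]
[... 699 characters left out ...]
559.4 -296.9   34.5]
  box [[337.20001220703125, 255.89999389648438], [338.8999938964844, 233.3000030517578], [350.29998779296875, 234.1999969482422], [348.6000061035156, 256.70001220703125]]
scene green [263 188   8  19  83] [265.6 196.2] [612.   24.9  25. ] [577.5 -12.7  50. ] [598.9  10.6  34.5]
  box [[259.79998779296875, 205.0], [263.8999938964844, 187.3000030517578], [270.29998779296875, 188.8000030517578], [266.20001220703125, 206.5]]
scene yellow [200 157  36  21 430] [218.1 165.6] [650.9 296.5  25. ] [614.7 247.2  50. ] [637.2 277.7  34.5]
  box [[198.1999969482422, 163.60000610351562], [231.8000030517578, 152.39999389648438], [237.60000610351562, 169.8000030517578], [204.0, 181.0]]
```

View pics/crop1.png

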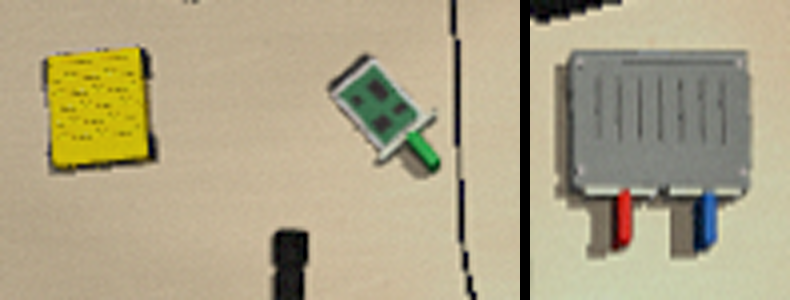

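The crop shows the sleeve opening at the bottom with a slight turn, red in the left bay, and green's slab pointing up-left (tab end at px (243,181)). Next I'll get sub-pixel edge fits and check them across the two views.

```bash
cat >> h.py <<'E'
def masks(im):
    h,s,v=[c.astype(int) for c in cv2.split(cv2.cvtColor(im,cv2.COLOR_BGR2HSV))]
    return dict(red=((h<8)|(h>172))&(s>150)&(v>70),blue=(h>100)&(h<125)&(s>130)&(v>60),green=(h>45)&(h<85)&(s>150)&(v>90),yellow=(h>22)&(h<34)&(s>150)&(v>110))
def edge(img,a,b,axis):
    """sub-pixel strongest-gradient points; axis=0: search down rows a for columns b; returns (u,v)"""
    out=[]
    for j in range(*b):
        p=img[a[0]:a[1],j] if axis==0 else img[j,a[0]:a[1]]
        g=np.abs(np.diff(p.astype(float),axis=0)).sum(-1); i=g.argmax(); lo,hi=max(0,i-1),min(len(g),i+2)
        c=a[0]+.5+(np.arange(lo,hi)*g[lo:hi]).sum()/g[lo:hi].sum()
        out.append((j,c) if axis==0 else (c,j))
    return np.array(out)
def wline(f,pts,z):
    P=plane(f,pts,z)[:,:2]; vx,vy,x,y=cv2.fitLine(P.astype(np.float32),cv2.DIST_HUBER,0,.1,.01).ravel()
    res=np.abs((P-[x,y])@[-vy,vx]).mean(); return np.array([x,y]),np.array([vx,vy]),res
E
python3 - <<'E'
from h import *
f=cams.grab_frame('top'); g=cams.grab_frame('scene'); im=f['color']
def show(n,e,z):
    p,v,res=wline(f,e,z); print(n,'pix',e.mean(0).round(2),'pt',p.round(1),'ang',round(np.degrees(np.arctan2(v[1],v[0])),2),'res',res.round(2))
show('sl back',edge(im,(147,157),(150,168),0),34.5)
show('sl left',edge(im,(142,153),(156,178),1),34.5)
show('sl right',edge(im,(167,178),(156,178),1),0)
show('sl front',edge(im,(176,187),(151,170),0),0)
show('ch back',edge(im,(152,162),(302,342),0),34.5)
show('ch right',edge(im,(341,351),(161,184),1),34.5)
show('red L',edge(im,(309,314),(185,192),1),60);show('red R',edge(im,(314,319),(185,192),1),60)
show('blue L',edge(im,(331,335),(185,192),1),60);show('blue R',edge(im,(335,340),(185,192),1),60)
M=masks(im)['green']; ys,xs=np.nonzero(M); k=(xs>232)&(xs<250)&(ys>165)&(ys<190); P=np.c_[xs,ys][k]
rr=cv2.minAreaRect(P.astype(np.float32)); bp=cv2.boxPoints(rr); print('green tab',len(P),P.mean(0),plane(f,P.mean(0),50),plane(f,bp,50)[:,:2].round(0).tolist())
print(im[150:190,159][:, :].tolist()[-12:])
# scene check
def box(o,yaw,z0):
    c=[(a,b,0) for a in(-18,18) for b in(-6,6)]; c=np.array(c+[(a,b,50) for a,b,_ in c],float)
    return c@R.from_euler('z',yaw).as_matrix().T+[o[0],o[1],z0]
for n,o,y,z in(('red',(560.5,-227),-.03,10),('blue',(558,-298.3),-.03,10),('green',(613,27),.68,0)):
    q=proj(g,box(o,y,z)); print(n,q.min(0).round(1),q.max(0).round(1), 'top', proj(f,box(o,y,z)[4:]).mean(0).round(1))
E
```

```text
sl back pix [158.5  152.72] pt [703.5 306.1] ang -86.03 res 1.28
sl left pix [146.67 166.5 ] pt [654.8 342.3] ang 4.46 res 0.9
sl right pix [171.78 166.5 ] pt [661.2 260.4] ang -0.52 res 1.52
sl front pix [160.  180.8] pt [610.6 301.6] ang -85.22 res 2.28
ch back pix [321.5  154.65] pt [ 681.5 -272.2] ang 88.74 res 0.45
ch right pix [344.72 172.  ] pt [ 621.1 -345.1] ang -3.75 res 1.02
red L pix [310.06 188.  ] pt [ 559.9 -216.2] ang -7.55 res 0.97
red R pix [315.42 188.  ] pt [ 559.6 -233.9] ang -3.08 res 1.33
blue L pix [333.15 188.  ] pt [ 558.9 -295.3] ang -2.34 res 0.14
blue R pix [336.81 188.  ] pt [ 558.5 -308. ] ang -26.12 res 1.5
green tab 28 [240.10714286 176.5       ] [[608.20598811  18.01785452  50.        ]] [[618.0, 32.0], [624.0, 24.0], [597.0, 4.0], [591.0, 11.0]]
[[10, 186, 202], [10, 177, 196], [7, 108, 123], [26, 51, 60], [92, 136, 150], [153, 179, 196], [146, 172, 189], [144, 170, 187], [142, 172, 189], [142, 173, 187], [145, 171, 188], [147, 174, 188]]
red [313.6 220.6] [328.8 245.8] top [313.1 188.1]
blue [336.1 232.2] [352.2 258.6] top [334.  188.2]
green [262.3 185. ] [268.4 206.7] top [237.4 175.2]
```

```bash
cat > go.py <<'E'
import sys; from h import *
# usage: go.py x y z yaw  -> shift (m) and rotvec in tool axes
x,y,z,yaw=map(float,sys.argv[1:5]); s=r.sense()
R0=R.from_euler('xyz',s['tcp_rot']); T=R.from_euler('xyz',[np.pi,0,yaw])
print('shift',(R0.inv().apply(np.array([x,y,z])-s['eef_pos'])/1000).round(4),'rot',(R0.inv()*T).as_rotvec().round(4))
print(s['eef_pos'].round(1),s['tcp_rot'].round(4),s['qpos'].round(2),s['contact_force'].round(1),round(s['opening'],3),s['grasp_force'],s['clock'])
E
python3 go.py 559.5 -228.5 130 3.119
```

```text
shift [-0.6025 -0.5771  0.1013] rot [-4.000e-04 -1.000e-04 -4.442e-01]
[281.2 558.  231.1] [-3.1412  0.      2.6748] [ 1.1   0.35  1.63 -0.    1.16 -0.  ] [ 0.5 -0.1 -0.3] 1.002 0.0 0.3
```

Request:
send_rows(
  targets=[-0.6025,-0.5771,0.1013,0,0,-0.4442,0.2,-0.6025,-0.5771,0.1013,0,0,-0.4442,0.2,-0.6025,-0.5771,0.1013,0,0,-0.4442,0.2,-0.6025,-0.5771,0.1013,0,0,-0.4442,0.2,-0.6025,-0.5771,0.1013,0,0,-0.4442,0.2,-0.6025,-0.5771,0.1013,0,0,-0.4442,0.2,-0.6025,-0.5771,0.1013,0,0,-0.4442,0.2,-0.6025,-0.5771,0.1013,0,0,-0.4442,0.2,-0.6025,-0.5771,0.1013,0,0,-0.4442,0.2,-0.6025,-0.5771,0.1013,0,0,-0.4442,0.2,-0.6025,-0.5771,0.1013,0,0,-0.4442,0.2,-0.6025,-0.5771,0.1013,0,0,-0.4442,0.2],
)

```text
clock: 1.3
eef_pos: [447.1, 88.6, 171.1]
tcp_rot: [3.141, 0.001, 3.119]
contact_force: [1.4, -0.6, 0.4]
opening: 0.598
grasp_force: 0.0
```

```bash
python3 go.py 559.5 -228.5 130 3.119
```

```text
shift [-0.1195 -0.3145  0.0412] rot [0.0002 0.0008 0.0001]
[447.1  88.6 171.1] [3.1414e+00 8.0000e-04 3.1191e+00] [ 0.19  0.16  2.04  0.    0.93 -1.36] [ 1.4 -0.6  0.4] 0.598 0.0 1.3
```

Request:
send_rows(
  targets=[-0.1195,-0.3145,0.0412,0,0,0,0.2,-0.1195,-0.3145,0.0412,0,0,0,0.2,-0.1195,-0.3145,0.0412,0,0,0,0.2,-0.1195,-0.3145,0.0412,0,0,0,0.2,-0.1195,-0.3145,0.0412,0,0,0,0.2,-0.1195,-0.3145,0.0412,0,0,0,0.2,-0.1195,-0.3145,0.0412,0,0,0,0.2,-0.1195,-0.3145,0.0412,0,0,0,0.2,-0.1195,-0.3145,0.0412,0,0,0,0.2,-0.1195,-0.3145,0.0412,0,0,0,0.2,-0.1195,-0.3145,0.0412,0,0,0,0.2],
)

```text
clock: 2.22
eef_pos: [558.5, -226.4, 129.4]
tcp_rot: [3.141, -0.001, 3.118]
contact_force: [-0.7, 0.1, -0.1]
opening: 0.602
grasp_force: 0.0
```

```bash
python3 go.py 559.5 -228.5 22 3.119
```

```text
shift [-0.0012 -0.0022  0.1074] rot [ 0.0007 -0.0012 -0.0012]
[ 558.5 -226.4  129.4] [ 3.1408e+00 -1.2000e-03  3.1178e+00] [-0.39  0.43  1.77  0.    0.94 -1.93] [-0.7  0.1 -0.1] 0.602 0.0 2.2167
```

Request:
send_rows(
  targets=[-0.001,-0.002,0.036,0,0,0,0.2,-0.001,-0.002,0.072,0,0,0,0.2,-0.001,-0.002,0.1074,0,0,0,0.2,-0.001,-0.002,0.1074,0,0,0,0.2,-0.001,-0.002,0.1074,0,0,0,-1,-0.001,-0.002,0.1074,0,0,0,-1,-0.001,-0.002,0.1074,0,0,0,-1,-0.001,-0.002,0.1074,0,0,0,-1,-0.001,-0.002,0.1074,0,0,0,-1,-0.001,-0.002,0.1074,0,0,0,-1],
  grip_force=60,
)

```text
clock: 3.05
eef_pos: [561.5, -228.7, 25.0]
tcp_rot: [-3.141, 0.003, 3.119]
contact_force: [-1.8, 3.8, 9.8]
opening: 0.134
grasp_force: 60.8
```

```bash
python3 go.py 559.5 -228.5 22 3.119;python3 - <<'E'
from h import *
f=cams.grab_frame('scene'); cv2.imwrite('pics/s1.png',cv2.resize(f['color'][130:290,200:420],None,fx=3,fy=3,interpolation=cv2.INTER_CUBIC)); print(r.sense()['wrist_torque'])
E
```

```text
shift [0.0021 0.0002 0.003 ] rot [-0.0008  0.0034 -0.0001]
[ 561.5 -228.7   25. ] [-3.1408  0.0034  3.1189] [-0.39  0.58  1.81  0.    0.75 -1.94] [-1.8  3.8  9.8] 0.134 60.81392705440521 3.05
[ 0.57518017 -0.10626615  0.10636516]
```

View pics/s1.png

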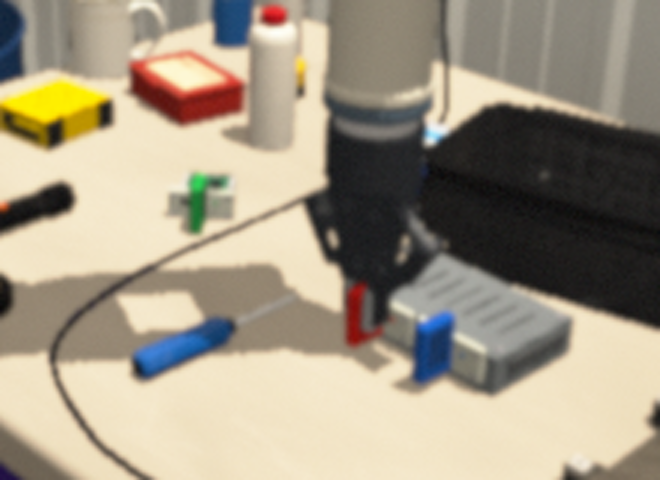

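The picture shows the red tab gripped at (355,312) in the crop, with blue still seated at (433,345). I'll pull red straight out, then lift.

Request:
send_rows(
  targets=[0.01,0,-0.001,0,0,0,-1,0.03,0,-0.002,0,0,0,-1,0.05,0,-0.002,0,0,0,-1,0.075,0,-0.002,0,0,0,-1,0.1,0,-0.003,0,0,0,-1,0.11,0,-0.003,0,0,0,-1,0.11,0,-0.003,0,0,0,-1,0.11,0,-0.03,0,0,0,-1,0.11,0,-0.065,0,0,0,-1,0.11,0,-0.1,0,0,0,-1,0.11,0,-0.1,0,0,0,-1,0.11,0,-0.1,0,0,0,-1],
)

```text
clock: 4.1
eef_pos: [453.0, -227.3, 125.2]
tcp_rot: [-3.139, 0.006, 3.119]
contact_force: [0.2, -0.8, -2.4]
opening: 0.13
grasp_force: 59.4
```

```bash
python3 go.py 500 280 130 3.21;python3 - <<'E'
from h import *
f=cams.grab_frame('scene'); cv2.imwrite('pics/s2.png',cv2.resize(f['color'][130:290,200:420],None,fx=3,fy=3,interpolation=cv2.INTER_CUBIC))
g=cams.grab_frame('top'); im=g['color']
for n,F in(('s',f),('t',g)):
    ys,xs=np.nonzero(masks(F['color'])['red']); print(n,sorted(set(zip((xs//6*6).tolist(),(ys//6*6).tolist())))[:0])
    nn,_,st,ce=cv2.connectedComponentsWithStats(masks(F['color'])['red'].astype(np.uint8)); [print(s,c.round(1)) for s,c in zip(st[1:],ce[1:]) if s[4]>10]
cv2.imwrite('pics/t2.png',cv2.resize(im[140:260,130:370],None,fx=3,fy=3,interpolation=cv2.INTER_CUBIC))
E
```

```text
shift [-0.0356  0.5082 -0.0061] rot [-0.0032  0.006  -0.0909]
[ 453.  -227.3  125.2] [-3.1387  0.0062  3.1191] [-0.47  0.3   1.98  0.    0.85 -2.02] [ 0.2 -0.8 -2.4] 0.13 59.37304079532623 4.1
s []
[244 151  31  20 289] [258.3 161.6]
[283 200  13  23 113] [286.1 211.6]
t []
[151  54   8   8  46] [154.6  57.9]
[129  57   9  10  64] [133.1  61.7]
[153 110  38  27 384] [172.2 124.5]
[206 110   8   9  54] [209.3 114. ]
[453 178  27  29 430] [466.3 193.2]
[216 254   4   4  15] [217.6 255.6]
```

View pics/s2.png

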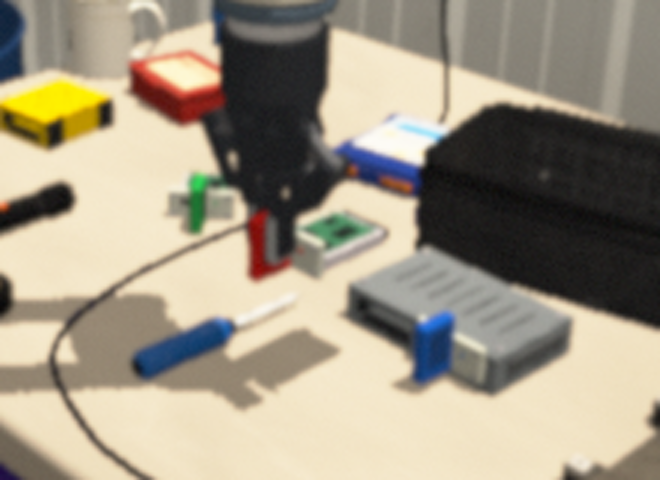

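Red is held, with its slab visible at (340,235) in the crop, and the left bay is open. I'll check the sleeve estimate against the scene view before transferring.

```bash
python3 - <<'E'
from h import *
f=cams.grab_frame('top'); g=cams.grab_frame('scene')
yaw=.073; o=np.array([605.5,297.6,0]); 
c=np.array([(a,b,z) for z in(0,34.5) for a,b in((0,41),(0,-41),(98,-41),(98,41))],float)@R.from_euler('z',yaw).as_matrix().T+o
print('scene',proj(g,c).round(1).tolist()); print('top',proj(f,c).round(1).tolist())
im=g['color'][140:190,185:250]; big=cv2.resize(im,None,fx=8,fy=8,interpolation=cv2.INTER_CUBIC)
cv2.polylines(big,[((proj(g,c[4:])-[185,140]+.5)*8).astype(int)],True,(255,0,255),1)
im2=f['color'][145:190,140:180]; b2=cv2.resize(im2,None,fx=8,fy=8,interpolation=cv2.INTER_CUBIC)
cv2.polylines(b2,[((proj(f,c[4:])-[140,145]+.5)*8).astype(int)],True,(255,0,255),1)
H=np.zeros((400,780,3),np.uint8); H[:360,:320]=b2; H[:400,325:325+455]=big[:,:455]; cv2.imwrite('pics/sl.png',H)
E
python3 go.py 486 289 110 3.2146
```

```text
scene [[198.9, 172.9], [215.4, 179.9], [237.8, 171.1], [221.2, 164.6], [198.3, 163.1], [214.9, 169.8], [237.5, 161.4], [220.8, 155.2]]
top [[149.9, 183.0], [172.8, 180.8], [171.0, 153.9], [148.3, 156.2], [147.6, 181.4], [171.0, 179.0], [169.2, 151.5], [146.0, 153.9]]
shift [-0.0248  0.5154  0.0117] rot [ 0.0009 -0.0016 -0.0955]
[ 449.6 -225.7  121.4] [ 3.1408e+00 -1.6000e-03  3.1191e+00] [-0.47  0.31  1.99  0.    0.85 -2.02] [ 0.1  0.2 -1.4] 0.132 59.37182128429413 4.3
```

View pics/sl.png

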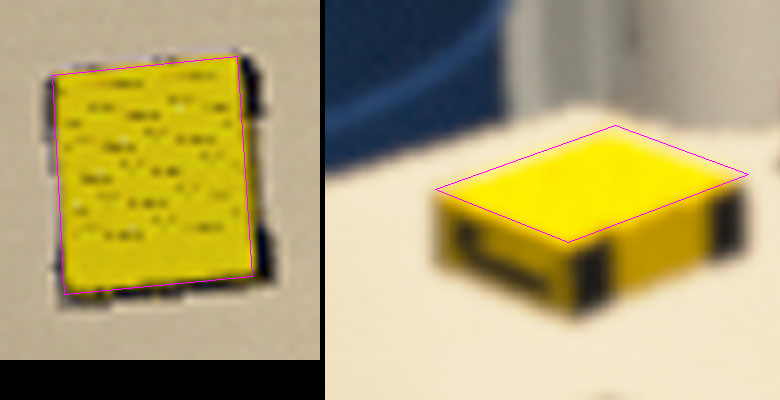

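The overlay matches the sleeve top within about a pixel in both views: front-left corner at px (147.6,181.4) in top and (198,163) in scene. Transferring now.

Request:
send_rows(
  targets=[-0.0248,0.5154,0,0,0,-0.0955,-1,-0.0248,0.5154,0,0,0,-0.0955,-1,-0.0248,0.5154,0,0,0,-0.0955,-1,-0.0248,0.5154,0,0,0,-0.0955,-1,-0.0248,0.5154,0,0,0,-0.0955,-1,-0.0248,0.5154,0,0,0,-0.0955,-1,-0.0248,0.5154,0,0,0,-0.0955,-1,-0.0248,0.5154,0,0,0,-0.0955,-1,-0.0248,0.5154,0,0,0,-0.0955,-1,-0.0248,0.5154,0,0,0,-0.0955,-1,-0.0248,0.5154,0,0,0,-0.0955,-1,-0.0248,0.5154,0,0,0,-0.0955,-1],
)

```text
clock: 5.3
eef_pos: [484.4, 274.6, 121.0]
tcp_rot: [-3.141, -0.002, -3.068]
contact_force: [0.4, -0.8, -1.9]
opening: 0.132
grasp_force: 59.4
```

```bash
python3 go.py 486 289 60 3.2146
```

```text
shift [-0.0027  0.0143  0.061 ] rot [-0.001  -0.002   0.0003]
[484.4 274.6 121. ] [-3.1406e+00 -2.0000e-03 -3.0683e+00] [ 0.51  0.38  1.87 -0.    0.89 -1.13] [ 0.4 -0.8 -1.9] 0.132 59.36562538146973 5.3
```

Request:
send_rows(
  targets=[0,0.003,0.03,0,0,0,-1,0,0.003,0.06,0,0,0,-1,0,0.003,0.06,0,0,0,-1,0,0.003,0.06,0,0,0,-1,0,0.003,0.06,0,0,0,-1,0,0.003,0.06,0,0,0,-1],
)

```text
clock: 5.8
eef_pos: [486.1, 275.6, 63.7]
tcp_rot: [3.141, 0.002, -3.07]
contact_force: [0.1, -1.8, -1.3]
opening: 0.132
grasp_force: 59.5
```

```bash
python3 - <<'E'
from h import *
f=cams.grab_frame('scene'); g=cams.grab_frame('top'); s=r.sense(); print(s['eef_pos'],s['tcp_rot'],s['contact_force'])
a=cv2.resize(f['color'][130:220,160:290],None,fx=4,fy=4,interpolation=cv2.INTER_CUBIC)
b=cv2.resize(g['color'][140:230,135:200],None,fx=4,fy=4,interpolation=cv2.INTER_CUBIC); cv2.imwrite('pics/p3.png',np.hstack([a,b]))
for n,F in(('s',f),('t',g)):
    m=masks(F['color'])['red'].astype(np.uint8); nn,_,st,ce=cv2.connectedComponentsWithStats(m); [print(n,s,c.round(1)) for s,c in zip(st[1:],ce[1:]) if s[4]>8]
# predicted tab (TCP -2mm in x, underside TCP-15)
t=s['eef_pos']; yaw=s['tcp_rot'][2]+np.pi
c=np.array([(x,y,z) for x in(-18,18) for y in(-6,6) for z in(0,50)]+[(24,y,z) for y in(-32,32) for z in(0,30)]+[(104,y,z) for y in(-25,25) for z in(0,12)],float)@R.from_euler('z',yaw).as_matrix().T+t+[-2,0,-15]
q=proj(f,c); print('tab s',q[:8].min(0),q[:8].max(0)); print('plate s',q[8:12].round(1).tolist(),'tip',q[12:].round(1).tolist())
E
```

```text
[486.21938964 275.68576884  63.95962502] [ 3.14058622e+00  2.13899116e-03 -3.06954970e+00] [ 0.08360595 -0.05191758 -0.78938258]
s [275 101   6   4  24] [277.5 102.5]
s [292 109   6   4  20] [294.7 110.4]
s [288 132   7   6  36] [290.9 134.5]
s [244 151  37  20 368] [262.  161.7]
s [171 160  11  16  59] [173.9 168.1]
s [166 212   5   2   9] [168.2 212.6]
t [151  54   8   8  47] [154.7  57.8]
t [129  57   9  10  64] [133.1  61.7]
t [153 110  38  27 383] [172.1 124.5]
t [206 110   8   9  53] [209.2 114. ]
t [453 178  27  29 426] [466.4 193.1]
t [216 254   4   4  15] [217.6 255.6]
tab s [170.07440796 156.84347018] [183.65631883 176.83316205]
plate s [[190.6, 175.1], [189.9, 165.8], [177.6, 169.4], [176.8, 160.3]] tip [[209.5, 167.0], [209.3, 163.4], [199.3, 162.9], [199.0, 159.3]]
```

View pics/p3.png

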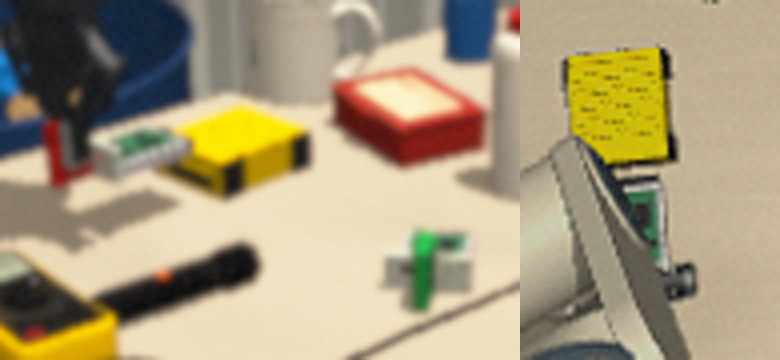

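The module is held level, with its slab tip just before the sleeve mouth at crop (185,148). Next I'll line up laterally and lower it to bay height.

Request:
send_rows(
  targets=[0,0.013,0.02,0,0,0,-1,0,0.013,0.0375,0,0,0,-1,0,0.013,0.0375,0,0,0,-1,0,0.013,0.0375,0,0,0,-1,0,0.013,0.0375,0,0,0,-1,0,0.013,0.0375,0,0,0,-1],
)

```text
clock: 6.4
eef_pos: [485.0, 288.8, 26.3]
tcp_rot: [3.141, 0.002, -3.069]
contact_force: [0.3, 0.7, -1.2]
opening: 0.133
grasp_force: 59.5
```

```bash
python3 go.py 583.6 295.9 26.3 3.2146; python3 go.py 486.2 288.8 26.3 3.2146 | head -1
```

```text
shift [-0.0988 -0.      0.0001] rot [ 0.0008  0.0016 -0.0005]
[485.  288.8  26.3] [ 3.1408e+00  1.6000e-03 -3.0691e+00] [ 0.53  0.53  1.9  -0.    0.7  -1.11] [ 0.3  0.7 -1.2] 0.133 59.5034784078598 6.4
shift [-0.0012 -0.0001 -0.    ] rot [ 0.0008  0.0016 -0.0005]
```

Insert partway first and check forces.

Request:
send_rows(
  targets=[-0.01,0,0,0,0,0,-1,-0.02,0,0,0,0,0,-1,-0.028,0,0,0,0,0,-1,-0.034,0,0,0,0,0,-1,-0.04,0,0,0,0,0,-1,-0.045,0,0,0,0,0,-1,-0.045,0,0,0,0,0,-1],
)

```text
clock: 6.98
eef_pos: [530.5, 292.1, 25.2]
tcp_rot: [3.141, 0.001, -3.069]
contact_force: [0.6, 0.9, -0.7]
opening: 0.132
grasp_force: 59.8
```

```bash
python3 go.py 583.6 295.9 26.3 3.2146
```

```text
shift [-0.0532 -0.0001 -0.0011] rot [ 0.0004  0.0012 -0.0004]
[530.5 292.1  25.2] [ 3.1412e+00  1.2000e-03 -3.0690e+00] [ 0.5   0.58  1.81 -0.    0.75 -1.14] [ 0.6  0.9 -0.7] 0.132 59.82691705226898 6.9833
```

Request:
send_rows(
  targets=[-0.01,0,-0.001,0,0,0,-1,-0.02,0,-0.001,0,0,0,-1,-0.03,0,-0.001,0,0,0,-1,-0.038,0,-0.001,0,0,0,-1,-0.044,0,-0.001,0,0,0,-1,-0.048,0,-0.001,0,0,0,-1,-0.048,0,-0.001,0,0,0,-1],
)

```text
clock: 7.57
eef_pos: [577.9, 295.4, 25.8]
tcp_rot: [3.142, 0.0, -3.069]
contact_force: [-1.5, 0.0, -1.6]
opening: 0.133
grasp_force: 59.6
```

```bash
python3 go.py 583.6 295.9 26.3 3.2146
```

```text
shift [-0.0057  0.0001 -0.0005] rot [ 0.0001  0.0004 -0.0005]
[577.9 295.4  25.8] [ 3.1415e+00  4.0000e-04 -3.0691e+00] [ 0.47  0.63  1.71 -0.    0.8  -1.17] [-1.5  0.  -1.6] 0.133 59.59561228752136 7.5667
```

Request:
send_rows(
  targets=[-0.002,0,0,0,0,0,-1,-0.004,0,0,0,0,0,-1,-0.006,0,0,0,0,0,-1,-0.007,0,0,0,0,0,-1,-0.008,0,0,0,0,0,-1,-0.008,0,0,0,0,0,-1],
)

```text
clock: 8.07
eef_pos: [584.1, 295.9, 25.8]
tcp_rot: [-3.141, -0.002, -3.069]
contact_force: [-4.4, 0.3, 1.0]
opening: 0.129
grasp_force: 59.9
```

```bash
python3 go.py 583.6 295.9 26.3 3.2146
```

```text
shift [ 0.0005  0.0001 -0.0005] rot [-0.0004 -0.0018 -0.    ]
[584.1 295.9  25.8] [-3.1412e+00 -1.8000e-03 -3.0686e+00] [ 0.47  0.64  1.69  0.    0.81 -1.18] [-4.4  0.3  1. ] 0.129 59.9249267578125 8.0667
```

Request:
send_rows(
  targets=[-0.002,0,0,0,0,0,-1,-0.004,0,0,0,0,0,-1,-0.005,0,0,0,0,0,-1,-0.005,0,0,0,0,0,-1,-0.005,0,0,0,0,0,-1],
)

```text
clock: 8.48
eef_pos: [584.0, 295.8, 25.7]
tcp_rot: [-3.14, -0.011, -3.069]
contact_force: [-25.5, 1.2, 16.4]
opening: 0.131
grasp_force: 62.4
```

```bash
python3 go.py 583.6 295.9 26.3 3.2146
```

```text
shift [ 0.0004  0.0002 -0.0006] rot [-0.0019 -0.0109 -0.0003]
[584.  295.8  25.7] [-3.1397 -0.0109 -3.0689] [ 0.47  0.64  1.69  0.    0.83 -1.18] [-25.5   1.2  16.4] 0.131 62.35929608345032 8.4833
```

Firm stop (25 N) at the expected seat. Unload, open, and lift.

Request:
send_rows(
  targets=[0.004,0,0,0,0,0,-1,0.005,0,0,0,0,0,-1,0.005,0,0,0,0,0,0,0.005,0,0,0,0,0,0,0.005,0,0,0,0,0,0.1,0.005,0,0,0,0,0,0.1,0.005,0,-0.02,0,0,0,0.1,0.005,0,-0.06,0,0,0,0.1,0.005,0,-0.1,0,0,0,0.1,0.005,0,-0.12,0,0,0,0.1],
)

```text
clock: 9.32
eef_pos: [587.1, 296.8, 150.6]
tcp_rot: [3.14, 0.005, -3.069]
contact_force: [1.4, 0.4, 0.9]
opening: 0.552
grasp_force: 0.0
```

```bash
python3 go.py 609 19 110 3.80;python3 - <<'E'
from h import *
f=cams.grab_frame('scene'); g=cams.grab_frame('top')
a=cv2.resize(f['color'][130:220,160:290],None,fx=4,fy=4,interpolation=cv2.INTER_CUBIC)
b=cv2.resize(g['color'][140:230,135:200],None,fx=4,fy=4,interpolation=cv2.INTER_CUBIC); cv2.imwrite('pics/p4.png',np.hstack([a,b]))
E
```

```text
shift [-0.0015 -0.2787  0.0401] rot [ 4.000e-04  5.400e-03 -5.857e-01]
[587.1 296.8 150.6] [ 3.1396  0.005  -3.0689] [ 0.47  0.48  1.63 -0.    1.02 -1.18] [1.4 0.4 0.9] 0.552 0.0 9.3167
```

View pics/p4.png

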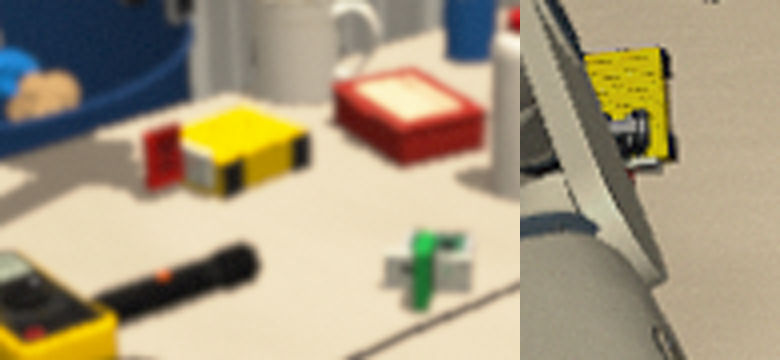

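Red sits flush in the sleeve: the white plate is against the front at crop (198,165). Now to green.

Request:
send_rows(
  targets=[-0.0015,-0.2787,0.04,0,0,-0.5857,0.4,-0.0015,-0.2787,0.04,0,0,-0.5857,0.4,-0.0015,-0.2787,0.04,0,0,-0.5857,0.4,-0.0015,-0.2787,0.04,0,0,-0.5857,0.4,-0.0015,-0.2787,0.04,0,0,-0.5857,0.4,-0.0015,-0.2787,0.04,0,0,-0.5857,0.4,-0.0015,-0.2787,0.04,0,0,-0.5857,0.4,-0.0015,-0.2787,0.04,0,0,-0.5857,0.4,-0.0015,-0.2787,0.04,0,0,-0.5857,0.4,-0.0015,-0.2787,0.04,0,0,-0.5857,0.4,-0.0015,-0.2787,0.04,0,0,-0.5857,0.4],
)

```text
clock: 10.33
eef_pos: [606.7, 19.1, 105.7]
tcp_rot: [3.141, -0.0, -2.482]
contact_force: [-0.6, 0.3, -0.7]
opening: 0.699
grasp_force: 0.0
```

```bash
python3 go.py 609 19 12 3.80;python3 - <<'E'
from h import *
g=cams.grab_frame('top'); im=g['color']
def show(n,e,z):
    p,v,res=wline(g,e,z); print(n,p.round(1),round(np.degrees(np.arctan2(v[1],v[0])),2),res.round(2))
show('sl front',edge(im,(176,187),(151,170),0),0)
m=masks(im)['red'].astype(np.uint8); nn,_,st,ce=cv2.connectedComponentsWithStats(m)
for s,c in zip(st[1:],ce[1:]):
    if 140<c[0]<180 and 175<c[1]<200: print(s,c,plane(g,c,60))
E
```

```text
shift [-0.0018 -0.0015  0.0937] rot [ 0.0003 -0.      0.0009]
[606.7  19.1 105.7] [ 3.1413 -0.     -2.4822] [ 0.03  0.47  1.77  0.    0.9  -2.2 ] [-0.6  0.3 -0.7] 0.699 0.0 10.3333
sl front [609.  302.7] -85.64 1.41
[157 181   6  12  38] [159.34210526 185.97368421] [[581.04313656 291.64089757  60.        ]]
```

Request:
send_rows(
  targets=[-0.0018,-0.0015,0.035,0,0,0,0.2,-0.0018,-0.0015,0.07,0,0,0,0.2,-0.0018,-0.0015,0.0937,0,0,0,0.2,-0.0018,-0.0015,0.0937,0,0,0,0.2,-0.0018,-0.0015,0.0937,0,0,0,-1,-0.0018,-0.0015,0.0937,0,0,0,-1,-0.0018,-0.0015,0.0937,0,0,0,-1,-0.0018,-0.0015,0.0937,0,0,0,-1,-0.0018,-0.0015,0.0937,0,0,0,-1,-0.0018,-0.0015,0.0937,0,0,0,-1],
)

```text
clock: 11.22
eef_pos: [610.6, 18.4, 14.3]
tcp_rot: [-3.14, 0.003, -2.483]
contact_force: [-0.3, 2.3, 8.0]
opening: 0.129
grasp_force: 60.0
```

```bash
python3 go.py 609 19 12 3.80
```

```text
shift [0.0009 0.0015 0.0023] rot [-0.0017  0.003   0.0001]
[610.6  18.4  14.3] [-3.1399e+00  3.0000e-03 -2.4831e+00] [ 0.03  0.6   1.8   0.    0.73 -2.2 ] [-0.3  2.3  8. ] 0.129 59.97256815433502 11.2167
```

Request:
send_rows(
  targets=[0,0,-0.02,0,0,0,-1,0,0,-0.055,0,0,0,-1,0,0,-0.09,0,0,0,-1,0,0,-0.1,0,0,0,-1,0,0,-0.1,0,0,0,-1,0,0,-0.1,0,0,0,-1],
)

```text
clock: 11.72
eef_pos: [609.2, 18.0, 112.8]
tcp_rot: [-3.141, 0.001, -2.483]
contact_force: [-0.3, 1.0, -1.4]
opening: 0.133
grasp_force: 58.8
```

```bash
python3 go.py 464.5 -226.5 110 3.119
```

```text
shift [ 0.2641 -0.1048  0.0025] rot [-5.000e-04  1.400e-03  6.811e-01]
[609.2  18.  112.8] [-3.1407e+00  1.1000e-03 -2.4831e+00] [ 0.03  0.46  1.76 -0.    0.91 -2.2 ] [-0.3  1.  -1.4] 0.133 58.798338174819946 11.7167
```

Request:
send_rows(
  targets=[0.2641,-0.1048,0.0025,0,0,0.681,-1,0.2641,-0.1048,0.0025,0,0,0.681,-1,0.2641,-0.1048,0.0025,0,0,0.681,-1,0.2641,-0.1048,0.0025,0,0,0.681,-1,0.2641,-0.1048,0.0025,0,0,0.681,-1,0.2641,-0.1048,0.0025,0,0,0.681,-1,0.2641,-0.1048,0.0025,0,0,0.681,-1,0.2641,-0.1048,0.0025,0,0,0.681,-1,0.2641,-0.1048,0.0025,0,0,0.681,-1,0.2641,-0.1048,0.0025,0,0,0.681,-1,0.2641,-0.1048,0.0025,0,0,0.681,-1,0.2641,-0.1048,0.0025,0,0,0.681,-1],
)

```text
clock: 12.72
eef_pos: [464.7, -225.4, 109.2]
tcp_rot: [3.141, -0.001, 3.121]
contact_force: [0.4, 0.5, -1.3]
opening: 0.129
grasp_force: 58.8
```

```bash
python3 go.py 464.5 -226.5 26 3.119; python3 - <<'E'
from h import *
f=cams.grab_frame('scene'); g=cams.grab_frame('top')
a=cv2.resize(f['color'][180:280,260:400],None,fx=4,fy=4,interpolation=cv2.INTER_CUBIC)
b=cv2.resize(g['color'][150:250,295:350],None,fx=4,fy=4,interpolation=cv2.INTER_CUBIC); cv2.imwrite('pics/p5.png',np.hstack([a,b]))
E
```

```text
shift [ 0.0001 -0.0012  0.0832] rot [ 0.0005 -0.0007  0.0018]
[ 464.7 -225.4  109.2] [ 3.1411e+00 -7.0000e-04  3.1208e+00] [-0.45  0.34  1.97  0.    0.83 -2.  ] [ 0.4  0.5 -1.3] 0.129 58.846986293792725 12.7167
```

View pics/p5.png

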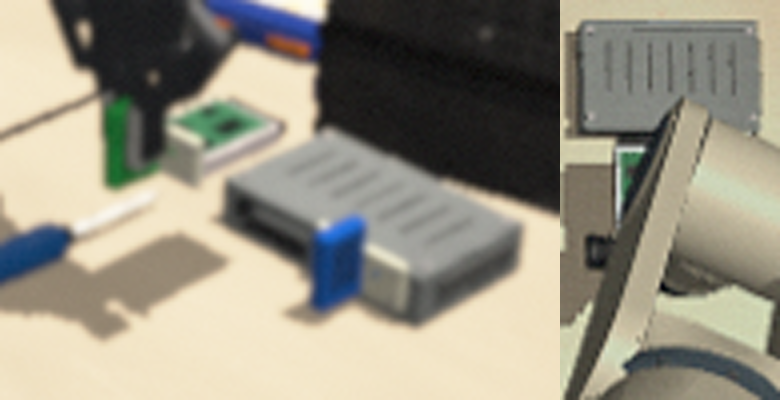

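Green is in hand and level in front of the empty left bay (mouth at crop (255,215)), and blue is still seated. Lowering.

Request:
send_rows(
  targets=[0,-0.001,0.03,0,0,-0.001,-1,0,-0.001,0.06,0,0,-0.001,-1,0,-0.001,0.0835,0,0,-0.001,-1,0,-0.001,0.0835,0,0,-0.001,-1,0,-0.001,0.0835,0,0,-0.001,-1,0,-0.001,0.0835,0,0,-0.001,-1],
)

```text
clock: 13.32
eef_pos: [465.2, -227.5, 27.2]
tcp_rot: [-3.141, 0.001, 3.121]
contact_force: [0.8, 0.6, -1.1]
opening: 0.134
grasp_force: 58.8
```

```bash
python3 go.py 561.5 -228.7 25.5 3.119;python3 go.py 464.7 -226.5 25.5 3.119|head -1
```

```text
shift [-0.0963  0.0008  0.0018] rot [-0.0004  0.0009  0.0019]
[ 465.2 -227.5   27.2] [-3.1412e+00  9.0000e-04  3.1209e+00] [-0.46  0.48  2.01 -0.    0.65 -2.01] [ 0.8  0.6 -1.1] 0.134 58.82441461086273 13.3167
shift [0.0005 0.001  0.0017] rot [-0.0004  0.0009  0.0019]
```

Request:
send_rows(
  targets=[0,0.0008,0.0015,0,0,0.001,-1,-0.01,0.0008,0.0015,0,0,0.001,-1,-0.018,0.0008,0.0015,0,0,0.001,-1,-0.024,0.0008,0.0015,0,0,0.001,-1,-0.03,0.0008,0.0015,0,0,0.001,-1,-0.036,0.0008,0.0015,0,0,0.001,-1,-0.042,0.0008,0.0015,0,0,0.001,-1,-0.045,0.0008,0.0015,0,0,0.001,-1,-0.045,0.0008,0.0015,0,0,0.001,-1],
)

```text
clock: 14.07
eef_pos: [510.2, -227.7, 24.8]
tcp_rot: [-3.141, 0.0, 3.119]
contact_force: [0.1, -0.4, -0.0]
opening: 0.131
grasp_force: 58.9
```

```bash
python3 go.py 561.5 -228.7 25.5 3.119
```

```text
shift [-0.0513  0.0001 -0.0007] rot [-0.0002  0.0005  0.0005]
[ 510.2 -227.7   24.8] [-3.1414e+00  5.0000e-04  3.1195e+00] [-0.42  0.53  1.92  0.    0.69 -1.97] [ 0.1 -0.4 -0. ] 0.131 58.855605125427246 14.0667
```

Request:
send_rows(
  targets=[-0.01,0,-0.0007,0,0,0,-1,-0.02,0,-0.0007,0,0,0,-1,-0.028,0,-0.0007,0,0,0,-1,-0.035,0,-0.0007,0,0,0,-1,-0.041,0,-0.0007,0,0,0,-1,-0.045,0,-0.0007,0,0,0,-1,-0.047,0,-0.0007,0,0,0,-1,-0.049,0,-0.0007,0,0,0,-1,-0.049,0,-0.0007,0,0,0,-1],
)

```text
clock: 14.82
eef_pos: [558.6, -228.7, 25.4]
tcp_rot: [3.142, 0.0, 3.119]
contact_force: [0.5, 0.7, -1.1]
opening: 0.13
grasp_force: 58.8
```

```bash
python3 go.py 561.5 -228.7 25.5 3.119
```

```text
shift [-0.0029  0.0001 -0.0001] rot [0.     0.0001 0.0002]
[ 558.6 -228.7   25.4] [3.1416e+00 1.0000e-04 3.1192e+00] [-0.39  0.58  1.82  0.    0.75 -1.94] [ 0.5  0.7 -1.1] 0.13 58.82212042808533 14.8167
```

Request:
send_rows(
  targets=[-0.002,0,0,0,0,0,-1,-0.004,0,0,0,0,0,-1,-0.005,0,0,0,0,0,-1,-0.006,0,0,0,0,0,-1,-0.007,0,0,0,0,0,-1,-0.007,0,0,0,0,0,-1],
)

```text
clock: 15.32
eef_pos: [562.2, -228.4, 25.1]
tcp_rot: [3.14, -0.006, 3.119]
contact_force: [-11.7, 0.4, 5.6]
opening: 0.128
grasp_force: 60.1
```

```bash
python3 go.py 561.5 -228.7 25.5 3.119
```

```text
shift [ 0.0007 -0.0003 -0.0004] rot [ 0.0014 -0.006  -0.0002]
[ 562.2 -228.4   25.1] [ 3.1402 -0.006   3.1188] [-0.39  0.58  1.8  -0.    0.76 -1.94] [-11.7   0.4   5.6] 0.128 60.07964372634888 15.3167
```

Request:
send_rows(
  targets=[-0.002,0,0,0,0,0,-1,-0.003,0,0,0,0,0,-1,-0.003,0,0,0,0,0,-1,-0.003,0,0,0,0,0,-1],
)

```text
clock: 15.65
eef_pos: [562.4, -228.2, 24.9]
tcp_rot: [3.139, -0.011, 3.119]
contact_force: [-21.4, -1.0, 13.5]
opening: 0.128
grasp_force: 61.6
```

```bash
python3 go.py 561.5 -228.7 25.5 3.119
```

```text
shift [ 0.0009 -0.0005 -0.0006] rot [ 0.0024 -0.011  -0.0001]
[ 562.4 -228.2   24.9] [ 3.1392 -0.011   3.1189] [-0.39  0.59  1.8  -0.    0.77 -1.93] [-21.4  -1.   13.5] 0.128 61.5572190284729 15.65
```

Firm stop. Unload, release, lift, then back away.

Request:
send_rows(
  targets=[0.004,0,0,0,0,0,-1,0.005,0,0,0,0,0,-1,0.005,0,0,0,0,0,0,0.005,0,0,0,0,0,0,0.005,0,0,0,0,0,0.1,0.005,0,0,0,0,0,0.1,0.005,0,-0.02,0,0,0,0.1,0.005,0,-0.06,0,0,0,0.1,0.005,0,-0.1,0,0,0,0.1,0.005,0,-0.14,0,0,0,0.1,0.005,0,-0.16,0,0,0,0.1],
)

```text
clock: 16.57
eef_pos: [565.5, -229.6, 190.7]
tcp_rot: [-3.139, 0.006, 3.119]
contact_force: [1.4, -0.3, -0.3]
opening: 0.55
grasp_force: 0.0
```

Request:
send_rows(
  targets=[0.03,0.04,-0.03,0,0,0,0.1,0.06,0.08,-0.05,0,0,0,0.1,0.09,0.12,-0.05,0,0,0,0.1,0.11,0.16,-0.05,0,0,0,0.1,0.12,0.19,-0.05,0,0,0,0.1,0.12,0.22,-0.05,0,0,0,0.1,0.12,0.22,-0.05,0,0,0,0.1,0.12,0.22,-0.05,0,0,0,0.1],
)

```text
clock: 17.23
eef_pos: [447.7, -3.5, 236.0]
tcp_rot: [3.141, 0.001, 3.122]
contact_force: [0.3, -0.3, 0.1]
opening: 0.548
grasp_force: 0.0
```

```bash
python3 go.py 561.5 -228.7 25.5 3.119; python3 - <<'E'
from h import *
f=cams.grab_frame('scene'); g=cams.grab_frame('top')
Z=lambda im,a,b,c,d,k: cv2.resize(im[b:d,a:c],None,fx=k,fy=k,interpolation=cv2.INTER_CUBIC)
H=np.zeros((560,780,3),np.uint8)
for t,x,y in((Z(f['color'],300,200,400,270,4),0,0),(Z(g['color'],293,145,353,205,4),405,0),(Z(f['color'],180,140,250,190,4),0,285),(Z(g['color'],140,145,185,205,4),405,285)): H[y:y+t.shape[0],x:x+t.shape[1]]=t[:560-y]
cv2.imwrite('pics/p6.png',H)
# compare tabs x-position relative to blue
M=masks(g['color'])
for k,z in(('red',60),('green',60),('blue',60)):
    nn,_,st,ce=cv2.connectedComponentsWithStats(M[k].astype(np.uint8)); [print(k,s,plane(g,c,z)[0].round(1)) for s,c in zip(st[1:],ce[1:]) if s[4]>8 and 140<c[0]<350 and 178<c[1]<200]
E
```

```text
shift [-0.1179 -0.2232  0.2105] rot [0.0008 0.0011 0.0033]
[447.7  -3.5 236. ] [3.1408e+00 1.1000e-03 3.1223e+00] [-0.01  0.07  1.99  0.    1.08 -1.56] [ 0.3 -0.3  0.1] 0.548 0.0 17.2333
red [157 181   6  11  36] [582.1 291.9  60. ]
green [313 184   3  10  29] [ 559.4 -229.9   60. ]
blue [333 184   4  10  31] [ 558.4 -298.5   60. ]
```

View pics/p6.png

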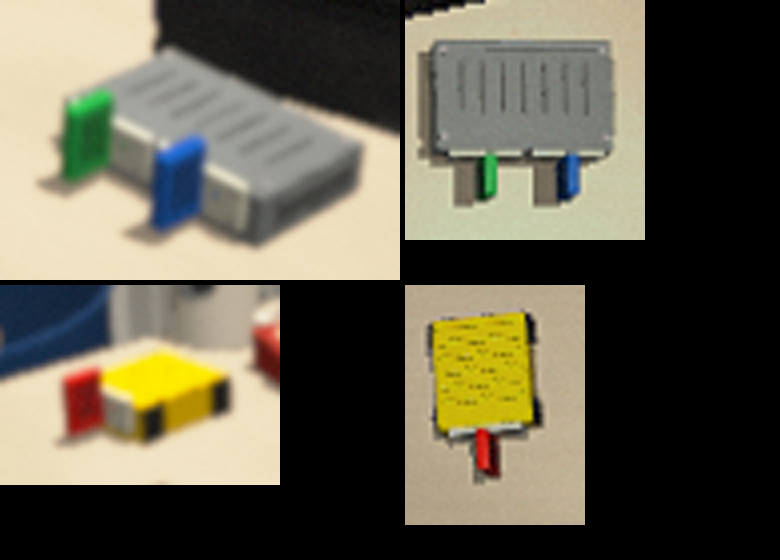

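Both modules are flush: green at (88,135) beside blue at (180,185) in the chassis, and red at (82,400) in the sleeve. The bystanders in view are untouched. Handing in.

```bash
python3 -c "
from rig import r; print(r.sign_off())"
```

```text
the job is handed in; nothing more can be done
None
```

The red module is fully home in the yellow sleeve and the green spare is fully home in the left chassis bay. Both faceplates look flush, blue is still seated, nothing else was touched, and the job was handed in at about 17 s of the 72 s allowed.

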